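# Check the spring of a tube rest against the set rider

### The arm

A 6-joint arm with a two-finger parallel gripper is mounted at the origin on the work surface. World frame = base frame: x ahead of the robot, y to its left, z up, the work surface at z = 0. Lengths are in m, angles in rad, forces in N, time in s.
With the tool pointing down it reaches from about 0.3 to 0.775 m from the base axis. Payload 14.6 kg.
Tool frame: the origin (TCP) lies at the very end of the fingers, on their centre line; the grasp point (between the pads) lies 19 mm behind it; z points along the fingers, x is the direction in which the jaws open and shut, and the axes are right-handed (so a half turn about z gives the same grasp; the last joint's range is limited). The gripper opens to 94 mm and grips with 3 to 60 N. Pads are 16 mm wide; open, the fingers measure 119 mm over their backs; the gripper's body (75 mm by 177 mm) begins 78 mm behind the grasp point.
Start: joints at [-0.067, 0.3, 1.521, -0, 1.321, -0.067], TCP at [0.55, -0, 0.179] pointing down, gripper open.
Joint ranges: [-3.03, 3.03], [-0.79, 2.21], [0.23, 2.52], [-1.04, 4.18], [0, 3.07], [-2.55, 2.55]. Speed limits (rad/s): [2.22, 2.22, 2.57, 3.14, 3.14, 3.14].

### API

Orientations are given as [roll, pitch, yaw] about the fixed x, y, z axes, in that order (R = Rz(yaw) Ry(pitch) Rx(roll)).
In Python, from station import ctrl gives the robot as it stands.
- The arm moves only by the shell command python3 -m inch 'ROWS' [FORCE]. ROWS is JSON, one flat list of numbers, 7 for each row, row after row: the shift along the tool's x, y, z in cm, then the turn, a rotation vector about the tool's x, y, z in rad, then the opening, from 0 (shut) to 1 (fully open). In form: [tx, ty, tz, wx, wy, wz, claw, tx, ty, tz, wx, wy, wz, claw, ...]. A call has 1 to 20 rows; each row shifts and turns the commanded pose from where the row before left it, along the tool's axes as they then stand; what a row does not reach is not made up. A row lasts 1/8 s, in which the tool goes at most 62.5 mm and 10.7 degrees, less where a joint would pass 70% of its speed; a pose out of reach is approached as far as the arm can. A call is refused whole if a number of a shift passes 6.25 or a number of a turn 0.188, either way. A call with a gripper value outside its range is refused whole. The fingers move at their own pace and stop on an object; FORCE is the grip in N (left out, the last holds). Time passes only in rows, so rows that do not move let the fingers close. It gives the time, the measured TCP pose, the force and the opening at its end, in the units of the state.
- ctrl.get_obs(): the state, without advancing time (a new reading comes with each control period).
- ctrl.camera(name): name is "scene" or "side" or "wrist"; returns (picture, depth): 480x640x3 uint8, red, green, blue; 480x640 float32, m along the optical axis (not along the pixel's ray), 0 where there is no reading.
- ctrl.camera_params(name): a dict with "vertical_fov" (degrees; the focal length in pixels is half the picture's height over the tangent of half this angle, whatever the lens; pixels are square), "cx", "cy" (the principal point, pixels), "camera_from_world" (4x4, takes a point from world to camera coordinates); the wrist camera has in their place "mount" (4x4, takes a point from camera to tool coordinates, whose origin is the TCP and whose axes are the tool frame's). Camera axes: x right, y down, z forward; pixel columns grow to the right and rows downward; lengths in m; the calibration is good to about 2 mm. A picture is of the moment at which its call begins: read the wrist's pose just before it. camera_params takes no time and is no camera call.
- ctrl.hand_in(): hands the job in, once; it reports no verdict.
Trained networks look in the newest picture that a camera, given by its name, has taken for a name from the list of things; names that differ only in an ending like _2 or _b are one class to them, and where a whole thing is asked for, a point or a joint stands for the part that bears it (a point fixed in the world has none). Each returns a list of dicts, best first, with "score" (0 to 1); they miss things now and then, are a little off and sometimes report something else, mostly with a low value. They report only what shows in the picture. A call takes as long as a camera call.
- ctrl.spot_in(camera, label): "bbox" ([centre column, centre row, width, height] in pixels, round what is visible of it).
- ctrl.place_of(camera, label): "centre" ([column, row] in pixels: a listed point, or the origin of a listed thing).
The state is a dict: "time_s": time; "qpos": joint angles; "joint_vel": joint speeds; "tau": joint torques, N m; "ee_pos": TCP position; "eef_rot": TCP orientation; "force": force on the tool from outside, world axes, zero at the start; "moment": the same for the moment, N m; "grip_width": finger opening in m.
Only numpy, scipy, OpenCV 4.12 (cv2) and the standard library are available. Lean on these libraries where they do the work, as an engineer would, in place of code of your own. Each camera call takes 0.05 s, during which the arm holds its last target. There are 200 camera calls.

### The job

Check the spring of the tube rest: with the fingertips press the rubber pad on the plate's sprung corner down until the tip of the needle is level with the brass rider on the scale, without running past it, hold it there for about a second, then let go so that the plate rises back to rest. Do not touch the needle or disturb the rider's setting, pick nothing up, and do not shift the other things standing about.

Things in the scene. Friction and masses are not known exactly. Their poses are not given: they have to be found in the camera images.
- rest_base: Fixed base of the sprung tube rest: orange drip tray, 240 mm along its x, y from -135 to +225 mm, floor 6 mm, rim 14 mm high. Origin on the bench below the plate's hinge; x along the hinge (away from the robot at yaw 0), y from the pressed corner to the needle, z up. Hinge posts 72 mm high at x = +-96 mm. White scale plate at y = 153 to 215, x = -14 mm, top at 106 mm, marked face to +x.
- tilt_plate (a joint): Tilt of the 130 mm square steel plate, rad: 0 level, at rest on its stop; grows as the sprung corner goes down, to 0.32. Hinge along its diagonal (base x), 62 mm above the bench; white ring seat 57 mm wide on it, top 12 mm above the hinge. The spring pushes the pad up with about 3 N at first, 9 N at 0.25 rad. 10 mm down at the pad lifts the needle's tip about 24 mm.
- pad_top (a point): Centre of the top face of the round black rubber pad (tilt_plate_c0), 28 mm across, 9 mm high, on the plate's free corner above the coil spring, 73 mm from the hinge on the side away from the needle (base's -y). The place to press. Its top is 74 mm above the bench at rest; it goes down with the plate in an arc about the hinge.
- needle_tip (a point): Tip of the black needle (tilt_plate_c1 to c3), 5 mm thick, part of the plate, reaching from the plate's other corner to the scale, 177 mm from the hinge (base's +y). Not to be touched. 44 mm above the bench at rest; rises (world z) along the scale as the pad is pressed.
- rider (a joint): Height setting of the brass rider on the scale, m, 0 at its lowest (middle 62 mm above the bench) to 0.022; held by friction, set differently each time; must be left as it is.
- rider_mark (a point): Middle of the rider's edge facing the needle's tip. The rider is a brass block 12 mm tall, 22 mm wide, on the scale's marked face; the needle's tip points at it, a few mm short, when the two are level (equal world z).
- stopper: Black rubber stopper, a cone 40 mm across and 34 mm tall, standing on the drip tray near the pressed corner, on the side away from the robot's base (the scale's front side). Bystander. Origin at the centre of its underside.
- beaker: Small glass beaker, 48 mm across, 55 mm tall, standing on the drip tray behind the needle (robot's side). Bystander. Origin at the centre of its underside.
- jar: Amber jar, 38 mm across, 45 mm tall, standing on the drip tray near the pressed corner (robot's side). Bystander. Origin at the centre of its underside.
- reagent: Reagent bottle, 72 mm across, 150 mm tall, on the bench to the right. Bystander. Origin at the centre of its underside.
- flask: Conical flask, 84 mm across, 118 mm tall, on the bench to the left. Bystander. Origin at the centre of its underside.
- spanner: 150 mm steel spanner lying on the bench to the left. Bystander. Origin in the middle of its underside.
- dish: White ceramic dish, 90 mm across, 35 mm tall, on the bench to the right. Bystander. Origin at the centre of its underside.

How it is judged:
On the way, in this order (a step that is already met when the one before it is completed fails the run):
1. the fingers hold the pad down with the needle's tip level with the rider (within its 12 mm height) for 0.6 s (z of needle_tip in the frame of rider_mark between -0.006 and 0.006 m and contact force between the fingers and tilt_plate_c0 above 1 N), for 0.6 s.
2. the pad is let go and the plate is back at rest (value of joint tilt_plate below 0.02 rad and contact force between the fingers and tilt_plate_c0 below 0.1 N), for 0.2 s.
At the end, for the whole second after the job is handed in: After the press and hold, the plate is still and back at rest (tilt under 0.02 rad), the rider is within 3 mm of its setting, and every bystander is within 20 mm of where it stood (value of joint tilt_plate below 0.02 rad and velocity of joint tilt_plate between -0.05 and 0.05 rad/s and distance of rider_mark from where it was at the start of the episode below 0.003 m and distance of each of stopper, beaker, jar, reagent, flask, spanner, dish from where it was at the start of the episode below 0.02 m); the robot touches nothing.
It fails at once if the needle's tip runs past the rider, more than 12 mm above its middle (z of needle_tip in the frame of rider_mark above 0.012 m).
It fails at once if the needle is touched (contact force between anything else and tilt_plate_c1 above 0.5 N or contact force between anything else and tilt_plate_c2 above 0.5 N or contact force between anything else and tilt_plate_c3 above 0.5 N).
It fails at once if the rider is pushed out of its setting (distance of rider_mark from where it was at the start of the episode above 0.003 m).
It fails at once if a bystander is lifted, shifted or knocked over (distance of any of stopper, beaker, jar, reagent, flask, spanner, dish from where it was at the start of the episode above 0.02 m).
It also fails if it takes over 40 s, if anything falls off the work surface, if the arm or the gripper's body presses on something with over 40 N, if the wrist force passes 120 N, or if a joint passes its speed limit or range.

## Working session

There is one attempt and no reset: what is moved stays moved. The work goes in short steps, Python scripts to look and compute and a shell command to move; the robot and the scene stay as the last step left them, time stands still between calls to the robot, and variables do not carry over. Pictures are saved under pics/ and viewed, about 8 in all and at most 12, crops included, and the job is handed in when it is done.

```bash
mkdir -p pics; cat > h.py <<'E'
import numpy as np,cv2
from scipy.spatial.transform import Rotation as R
from station import ctrl
def cam(n):
    o=ctrl.get_obs(); im,d=ctrl.camera(n); p=ctrl.camera_params(n)
    f=240/np.tan(np.radians(p["vertical_fov"])/2)
    if "mount" in p:
        T=np.eye(4);T[:3,:3]=R.from_euler('xyz',o["eef_rot"]).as_matrix();T[:3,3]=o["ee_pos"]
        W=T@np.array(p["mount"])
    else: W=np.linalg.inv(np.array(p["camera_from_world"]))
    return im,d,(f,p["cx"],p["cy"],W)
def ray(c,uv):
    f,cx,cy,W=c; r=np.array([(uv[0]-cx)/f,(uv[1]-cy)/f,1]); return W[:3,3],W[:3,:3]@r
def at_z(c,uv,z):
    o,r=ray(c,uv); return o+r*(z-o[2])/r[2]
def at_d(c,d,uv):
    u,v=int(round(uv[0])),int(round(uv[1])); w=d[max(v-1,0):v+2,max(u-1,0):u+2]; w=w[w>0]
    o,r=ray(c,uv); return o+r*np.median(w) if len(w) else None
def proj(c,P):
    f,cx,cy,W=c; q=np.linalg.inv(W)@np.r_[P,1]; return q[:2]/q[2]*f+[cx,cy]
def save(n,im): cv2.imwrite("pics/"+n+".png",im[...,::-1])
E
python3 - <<'E'
from h import *
np.set_printoptions(precision=4,suppress=True)
print(ctrl.get_obs())
for n in("scene","side","wrist"):
    im,d,c=cam(n);save(n+"0",im);print(n,c[0],c[3][:3,3],c[3][:3,2])
    for l in("pad_top","needle_tip","rider_mark","rest_base","stopper","jar","beaker"):
        for r in ctrl.place_of(n,l)[:1]:
            print(n,l,r["score"],np.array(r["centre"]),at_d(c,d,r["centre"]))
E
```

```text
{'time_s': 0.0, 'qpos': array([-0.0666,  0.3005,  1.5216, -0.    ,  1.3207, -0.0666]), 'joint_vel': array([-0.001 ,  0.001 ,  0.0022, -0.0004, -0.0008, -0.0012]), 'tau': array([ -0.0015, -53.1806, -35.2736,   0.0708,   0.0244,  -0.    ]), 'ee_pos': array([0.5497, 0.    , 0.1782]), 'eef_rot': array([-3.1415,  0.0011, -0.    ]), 'force': array([-0.6014,  0.1256, -0.5243]), 'moment': array([-0.0593,  0.0246,  0.0101]), 'grip_width': 0.09414828118347406}
scene 610.376325134514 [ 1.362  -0.5326  0.8056] [-0.6452  0.4798 -0.5946]
scene pad_top 0.65 [345.1 239. ] [0.5359 0.1613 0.0274]
scene needle_tip 0.65 [342.7 238.7] [0.5335 0.1565 0.0288]
scene rider_mark 0.39 [341.8 222.4] [0.5391 0.1473 0.0784]
scene rest_base 0.75 [302.2 302.9] [ 0.6445 -0.0294  0.02  ]
scene stopper 0.8 [312.3 337.8] [ 0.7396 -0.0745  0.03  ]
scene jar 0.76 [236.8 310.5] [ 0.5908 -0.1425  0.0204]
scene beaker 0.9 [295.5 259.5] [0.5751 0.0034 0.0667]
side 458.13325611250883 [ 0.1546 -0.4904  0.9088] [ 0.3958  0.4816 -0.7819]
side pad_top 0.81 [381.6 260. ] [ 0.6532 -0.0905  0.0752]
side rest_base 0.69 [351.8 267.1] [ 0.5933 -0.0564  0.0656]
side stopper 0.65 [391.8 258.8] [ 0.7121 -0.0742  0.0129]
side jar 0.69 [368.9 307.2] [ 0.5659 -0.1448  0.0315]
side beaker 0.8 [298.9 274.3] [0.5024 0.0253 0.0325]
wrist 371.99197559700804 [0.5504 0.0764 0.3846] [-0.0011 -0.259  -0.9659]
wrist pad_top 0.7 [427.8 324.9] [ 0.5972 -0.0009  0.2404]
wrist needle_tip 0.57 [318.2  63.2] [0.5502 0.1423 0.0154]
wrist rider_mark 0.69 [306.   35.4] [0.5413 0.1492 0.0821]
wrist rest_base 0.75 [385.3 233.7] [ 0.6081 -0.0034  0.0735]
wrist stopper 0.65 [480.5 273.1] [ 0.711  -0.053   0.0375]
wrist jar 0.66 [343.5 327. ] [ 0.5767 -0.1156  0.0311]
wrist beaker 0.91 [281.2 170.8] [0.5133 0.0449 0.0097]
```

View pics/scene0.png

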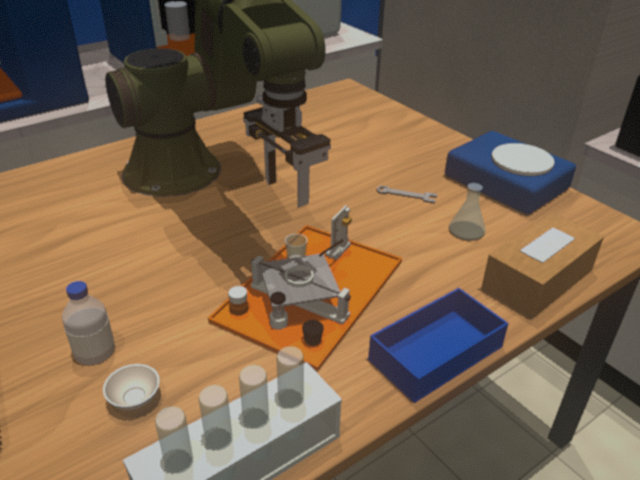

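View pics/side0.png

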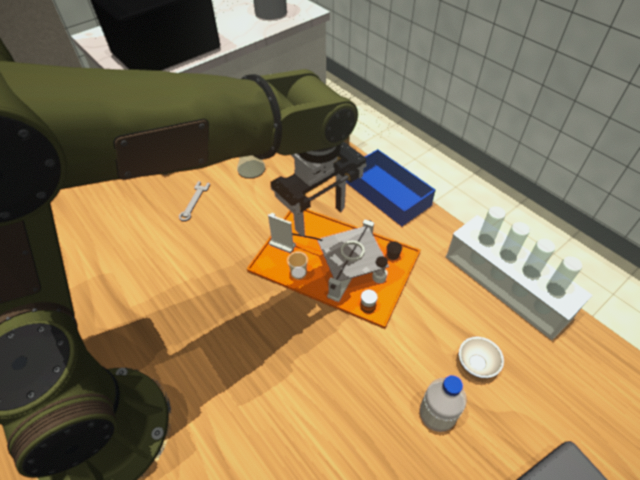

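View pics/wrist0.png

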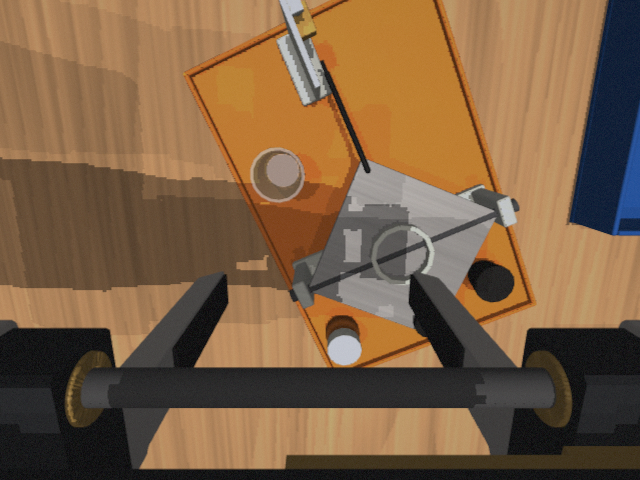

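The views show the tray yawed about +22°. In the wrist view the pad is half hidden by the right finger near (425,325), and the needle runs to the scale, with tip (320,63) and rider (308,25). I'll move to a tilted view of the scale face to measure the rider height.

```bash
python3 -m inch '[2.3,-4.3,-1,0,0,0,0, 2.3,-4.3,-1,0,0,0,0, 2.3,-4.3,-1,0,0,0,0, 0,0,0,0,-0.165,0,0, 0,0,0,0,-0.165,0,0, 0,0,0,0,-0.165,0,0, 0,0,0,0,0,0,0, 0,0,0,0,0,0,0]'
python3 - <<'E'
from h import *
np.set_printoptions(precision=4,suppress=True)
n="wrist"
im,d,c=cam(n)
for l in("pad_top","needle_tip","rider_mark"):
    for r in ctrl.place_of(n,l)[:2]:
        print(n,l,r["score"],np.array(r["centre"]),at_d(c,d,r["centre"]))
np.savez("w1.npz",d=d,W=c[3],f=c[0],cx=c[1],cy=c[2],im=im)
save("w1",im)
E
```

```text
time_s: 2.2
ee_pos: [0.6192, 0.1291, 0.2091]
eef_rot: [-3.141, 0.492, 0.0]
force: [0.0, -0.2, 0.9]
grip_width: 0.017
wrist needle_tip 0.87 [338.8 205.8] [0.5553 0.1376 0.0443]
wrist rider_mark 0.7 [311.4 197. ] [0.5436 0.151  0.0814]
wrist rider_mark 0.51 [365.  405.7] [0.6947 0.1527 0.3292]
```

View pics/w1.png

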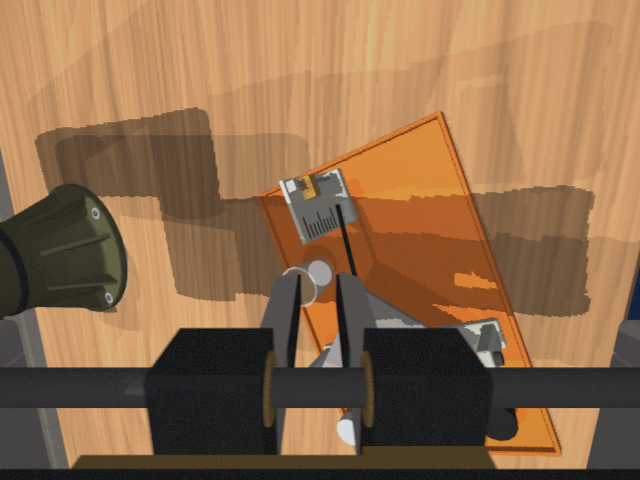

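The scale face shows clearly: needle tip at (338,206), rider brass block at about (310,187). Next I'll crop it and check the heights.

```bash
python3 - <<'E'
from h import *
np.set_printoptions(precision=4,suppress=True,linewidth=200)
z=np.load("w1.npz");im,d=z["im"],z["d"];c=(float(z["f"]),float(z["cx"]),float(z["cy"]),z["W"])
cr=im[160:250,270:370];save("w1c",cv2.resize(cr,(800,720),interpolation=cv2.INTER_NEAREST)[:600])
hsv=cv2.cvtColor(im,cv2.COLOR_RGB2HSV)
P=np.array([[at_d(c,d,(u,v)) for u in range(292,326)] for v in range(170,206)])
print("z mm");
for i,v in enumerate(range(170,206,2)): print(v,(P[2*i,::2,2]*1000).round().astype(int))
print("H");print(hsv[170:206:2,292:326:2,1])
E
```

```text
z mm
170 [ 0  0  0  0  0  0  0 -1  0  1 13 14 13 14 13  7  6]
172 [ 0  0 -1  0  0  0  0  0 13 14 13 14 12  7  6  7  7]
174 [ 0  0  0  0  1 12 13 14 79 78 75 45 41 36 33 29 26]
176 [ 0  0  0 13 14 69 81 82 82 80 77 73 44 40 35 32 29]
178 [90 85 82 81 81 82 82 82 82 81 78 75 58 55 51 47 43]
180 [103 102  99  83  82  83  83  82  82  82  79  76  71  57  52  47  42]
182 [103 103 100  93  91  87  84  83  83  82  81  77  73  55  41  36  31]
184 [103 103 101  98  92  88  83  83  83  83  82  78  75  71  42  38  33]
186 [103 104 102 100  90  83  83  82  82  82  81  80  76  73  43  39  35]
188 [104 103 103 100  83  82  82  83  82  82  82  81  78  75  45  41  36]
190 [103 102  97  88  84  82  82  82  83  82  82  81  79  75  71  42  37]
192 [99 95 92 88 85 82 83 82 82 82 82 82 80 77 73 43 39]
194 [100  96  93  89  86  83  82  82  82  82  83  82  81  77  74  45  40]
196 [101  97  95  91  87  84  82  83  83  82  82  82  79  56  50  47  43]
198 [102  99  96  92  89  85  82  83  82  82  73  65  60  56  52  49  45]
200 [103 100  97  93  90  87  83  81  77  73  69  65  61  58  53  50  46]
202 [103 100 
[... 715 characters left out ...]
 13   8 120 132 143 150 157 157 148 149 152  75  15  18  17]
 [ 12  13  12  13  74 143 147 149 155 157 156 145 143 148  20  20  15]
 [ 13  14  12  13  49 153 146 153 158 156 155 153 137 147  49  18  15]
 [ 19  15  19  17  17 133 152 154 155 156 155 156 146 149 105  20  18]
 [ 18  19  14  19  18  88 155 157 155 153 155 154 150 149 117  20  20]
 [ 17  19  21  19  19  22 152 158 155 156 157 154 112  23  21  20  22]
 [ 19  19  17  17  19  21 130 155 155 158  60  21  17  20  23  20  17]
 [ 17  17  14  14  17  17  50  71  25  18  20  15  18  13  15  20  15]
 [ 19  17  20  15  19  18  18  20  22  22  18  20  18  18  17  23  18]
 [ 15  20  15  20  17  18  15  18  13  18  20  23  15  18  20  15  17]]
```

View pics/w1c.png

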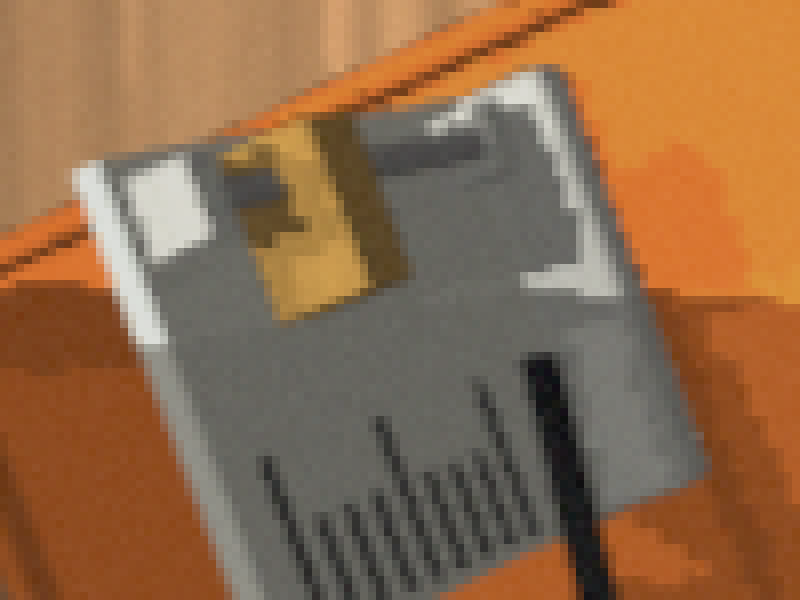

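Rider top reads 82–83 mm, with the scale top at 103.5 (true 106) and the needle at 44.3. So the rider's middle is ≈ 77–78 mm, giving θ ≈ 0.19 and the pad about 14 mm down. Pad-to-tip distance is 0.248 m (expected 0.250), and yaw ≈ 0.405. Next I'll move above the pad.

```bash
python3 -m inch '[0,0,0,0,0.164,0,0, 0,0,0,0,0.164,0,0, 0,0,0,0,0.164,0,0, 0.85,5.5,0,0,0,0,0, 0.85,5.5,0,0,0,0,0, 0.85,5.5,0,0,0,0,0, 0.85,5.5,0,0,0,0,0, 0,0,2.5,0,0,-0.135,0, 0,0,2.5,0,0,-0.135,0, 0,0,2.5,0,0,-0.135,0, 0,0,0,0,0,0,0, 0,0,0,0,0,0,0]'
python3 - <<'E'
from h import *
np.set_printoptions(precision=4,suppress=True)
print(ctrl.get_obs()["eef_rot"])
for n in("wrist","scene","side"):
    im,d,c=cam(n)
    save(n+"2",im)
    for l in("pad_top","needle_tip","rider_mark"):
        for r in ctrl.place_of(n,l)[:1]:
            print(n,l,r["score"],np.array(r["centre"]),at_d(c,d,r["centre"]),at_z(c,r["centre"],.074))
im,d,c=cam("scene");print(proj(c,[.5553,.1376,.044]),proj(c,[.5553,.1376,.078]))
E
```

```text
time_s: 3.9
ee_pos: [0.6532, -0.091, 0.1357]
eef_rot: [3.141, 0.0, 0.402]
force: [-0.2, 0.8, -0.3]
grip_width: 0.0005
[3.1411 0.0005 0.4022]
wrist pad_top 0.64 [318.2 242.8] [ 0.6536 -0.0903  0.074 ] [ 0.6536 -0.0903  0.074 ]
scene pad_top 0.89 [280.2 298.6] [ 0.6624 -0.0903  0.075 ] [ 0.6615 -0.0897  0.074 ]
scene needle_tip 0.96 [342.2 238.8] [0.5341 0.1546 0.0296] [0.5814 0.1153 0.074 ]
scene rider_mark 0.46 [340.  224.2] [0.5383 0.1432 0.075 ] [0.5372 0.1441 0.074 ]
side pad_top 0.69 [383.3 260.5] [ 0.6553 -0.0939  0.075 ] [ 0.6559 -0.0934  0.074 ]
side needle_tip 0.89 [286.3 234.3] [0.5413 0.1221 0.0604] [0.5351 0.1123 0.074 ]
[342.3459 240.8151] [342.948  227.6545]
```

View pics/wrist2.png

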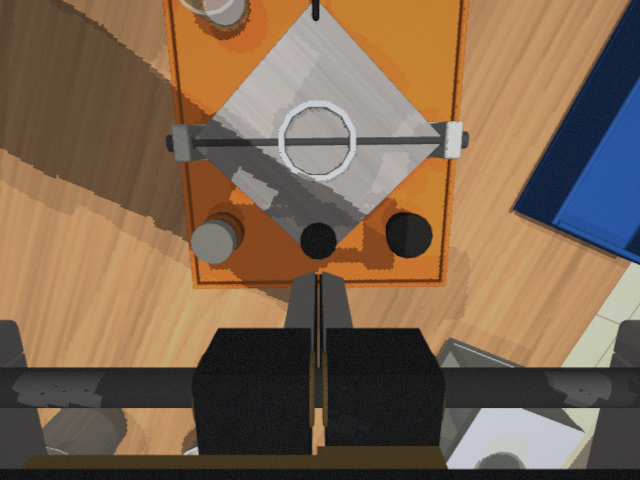

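The pad is at pixel (318,242), which is world (0.6536,-0.0903), within 1 mm of the TCP. I'll descend and press partway, staying well short of the rider.

```bash
python3 -m inch '[0,0,2,0,0,0,0, 0,0,2,0,0,0,0, 0,0,1.5,0,0,0,0, 0,0,0.4,0,0,0,0, 0,0,0.4,0,0,0,0, 0,0,0.4,0,0,0,0, 0,0,0.3,0,0,0,0, 0,0,0,0,0,0,0, 0,0,0,0,0,0,0]'
cat > look.py <<'E'
import sys
from h import *
np.set_printoptions(precision=4,suppress=True)
im,d,c=cam("scene")
for l in("needle_tip","rider_mark"):
    for r in ctrl.place_of("scene",l)[:2]: print(l,r["score"],np.array(r["centre"]))
cr=im[200:260,310:380]; save(sys.argv[1],cv2.resize(cr,(700,600),interpolation=cv2.INTER_CUBIC))
E
python3 look.py s3
```

```text
time_s: 5.68
ee_pos: [0.6527, -0.091, 0.0638]
eef_rot: [-3.141, 0.003, 0.405]
force: [-0.7, -0.4, -0.2]
grip_width: 0.0004
needle_tip 0.66 [343.9 238.5]
rider_mark 0.6 [344.6 225. ]
```

View pics/s3.png

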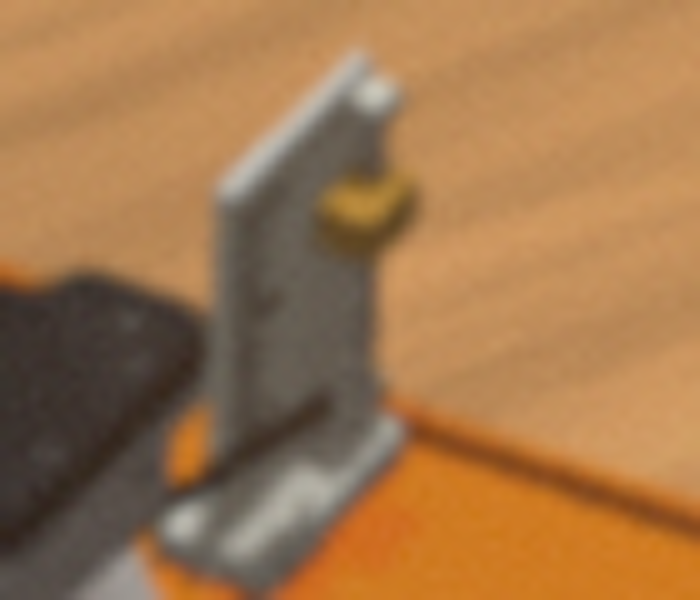

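The needle is still at rest (tip at about (342.5,240.5)) with no force, although the TCP reads 64 mm. I'll check where the fingertips are relative to the pad.

```bash
python3 - <<'E'
from h import *
o=ctrl.get_obs();print(o["ee_pos"],o["force"])
a,_,c=cam("scene");b,_,e=cam("side");w,d,g=cam("wrist")
print(proj(c,o["ee_pos"]),proj(e,o["ee_pos"]),proj(g,o["ee_pos"]))
q=lambda i,u,v,s:cv2.resize(i[v:v+s*3//4,u:u+s],(400,300),interpolation=cv2.INTER_CUBIC)
m=np.vstack([np.hstack([q(a,220,240,120),q(b,320,200,120)]),np.hstack([cv2.resize(w,(400,300)),q(w,240,180,160)])])
save("m4",m)
E
```

```text
[ 0.65264121 -0.09101636  0.06382134] [-0.49451681  0.68654839  0.00159468]
[277.04161623 300.46791413] [381.12138551 263.26434932] [317.05630779 272.31115708]
```

View pics/m4.png

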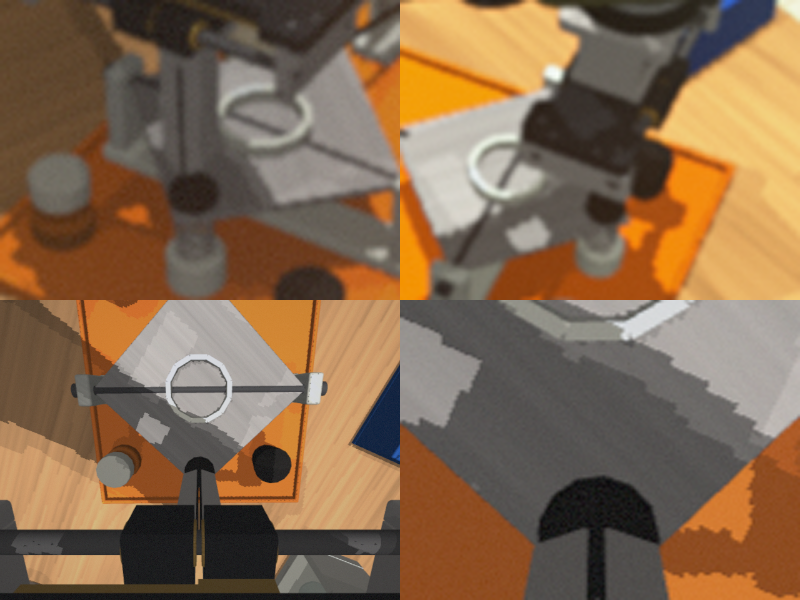

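```bash
python3 - <<'E'
from h import *
np.set_printoptions(precision=4,suppress=True)
w,d,g=cam("wrist")
for v in range(180,300,6): print(v,at_d(g,d,(305,v)),at_d(g,d,(329,v)),w[v,305])
print(proj(g,[.6536,-.0903,.074]))
for n in("scene","side"):
    i,dd,c=cam(n);r=ctrl.place_of(n,"pad_top")
    for x in r[:1]: print(n,x,at_d(c,dd,x["centre"]),at_z(c,x["centre"],.074))
    if n=="scene":
        for v in range(270,310,3): print(v,at_d(c,dd,(277,v)),i[v,277])
E
```

```text
180 [ 0.6253 -0.0439  0.0645] [ 0.6374 -0.0388  0.0646] [124 120 118]
186 [ 0.6265 -0.0463  0.0701] [ 0.6387 -0.0417  0.0655] [90 90 85]
192 [ 0.6277 -0.0487  0.0738] [ 0.6393 -0.0437  0.0743] [145 146 137]
198 [ 0.6292 -0.053   0.065 ] [ 0.6414 -0.0478  0.0652] [109 106 102]
204 [ 0.6305 -0.0562  0.0644] [ 0.6427 -0.0509  0.0647] [83 81 80]
210 [ 0.6317 -0.0592  0.0652] [ 0.6441 -0.054   0.0649] [83 82 80]
216 [ 0.6331 -0.0625  0.0647] [ 0.6454 -0.0571  0.065 ] [88 85 84]
222 [ 0.6344 -0.0656  0.065 ] [ 0.6467 -0.0601  0.0656] [86 83 83]
228 [ 0.6357 -0.0688  0.0652] [ 0.6482 -0.0634  0.0653] [88 86 87]
234 [ 0.6371 -0.0721  0.0649] [ 0.6495 -0.0665  0.0655] [84 83 83]
240 [ 0.6384 -0.0752  0.0652] [ 0.651  -0.0699  0.065 ] [85 81 81]
246 [ 0.6398 -0.0786  0.0649] [ 0.6525 -0.0732  0.0649] [84 84 82]
252 [ 0.6412 -0.082   0.0647] [ 0.6538 -0.0762  0.0658] [86 83 84]
258 [ 0.6419 -0.0829  0.0724] [ 0.654  -0.0773  0.0737] [15 16 11]
264 [ 0.6432 -0.0858  0.0735] [ 0.6553 -0.0803  0.0741] [22 26 23]
270 [ 0.6444 -0.0887  0.0745] [ 0.6568 -0.0837  0.0737] [27 22 23]
276 [ 0.6432 -0.083
[... 341 characters left out ...]
] [ 0.6509 -0.0923  0.074 ]
270 [ 0.6624 -0.095   0.1431] [90 84 81]
273 [ 0.6624 -0.0952  0.1366] [87 82 77]
276 [ 0.6641 -0.0965  0.1316] [91 85 80]
279 [ 0.6627 -0.0958  0.1235] [88 82 81]
282 [ 0.6635 -0.0965  0.1176] [89 82 78]
285 [ 0.6619 -0.0957  0.1093] [90 84 79]
288 [ 0.6631 -0.0967  0.1037] [89 82 79]
291 [ 0.6616 -0.096   0.0953] [77 72 67]
294 [ 0.649  -0.0884  0.0755] [44 35 26]
297 [ 0.6555 -0.0926  0.0751] [48 38 32]
300 [ 0.6613 -0.0965  0.074 ] [48 39 34]
303 [ 0.6644 -0.0986  0.0702] [51 38 35]
306 [ 0.6635 -0.0983  0.0621] [85 75 72]
309 [ 0.641  -0.0845  0.0308] [85 74 67]
side {'centre': [380.1, 258.5], 'score': 0.58} [ 0.5865 -0.1397  0.1873] [ 0.6544 -0.0846  0.074 ]
```

Depth shows the shut fingertips actually end at about z = 0.092, roughly 17 mm above the pad, so shut fingers retract behind the nominal TCP. The first contact should come at TCP z ≈ 0.046, so I'll go down carefully and use force as the check.

```bash
python3 -m inch '[0,0,0.6,0,0,0,0, 0,0,0.4,0,0,0,0, 0,0,0.3,0,0,0,0, 0,0,0.2,0,0,0,0, 0,0,0,0,0,0,0]'; python3 -m inch '[0,0,0.2,0,0,0,0, 0,0,0,0,0,0,0]';python3 -m inch '[0,0,0.2,0,0,0,0, 0,0,0,0,0,0,0]'
python3 - <<'E'
from h import *
np.set_printoptions(precision=4,suppress=True)
i,dd,c=cam("scene")
for v in range(282,312,2): print(v,at_d(c,dd,(277,v)),i[v,277])
for l in("needle_tip","rider_mark"):
    for r in ctrl.place_of("scene",l)[:1]: print(l,r["score"],np.array(r["centre"]))
E
```

```text
time_s: 6.85
ee_pos: [0.6525, -0.091, 0.0485]
eef_rot: [-3.14, 0.003, 0.405]
force: [0.1, -0.3, 0.6]
grip_width: 0.0006
time_s: 7.1
ee_pos: [0.6527, -0.0911, 0.047]
eef_rot: [-3.141, 0.002, 0.405]
force: [-1.3, -0.3, 3.5]
grip_width: 0.0001
time_s: 7.35
ee_pos: [0.6528, -0.0913, 0.0449]
eef_rot: [-3.141, 0.002, 0.405]
force: [2.0, -2.6, 3.9]
grip_width: 0.0009
282 [ 0.6633 -0.0964  0.1175] [87 81 75]
284 [ 0.6639 -0.0969  0.1135] [90 84 80]
286 [ 0.6624 -0.0961  0.1076] [89 83 78]
288 [ 0.6627 -0.0965  0.1033] [86 81 78]
290 [ 0.6636 -0.0972  0.0996] [91 85 79]
292 [ 0.6623 -0.0965  0.0937] [92 86 81]
294 [ 0.662  -0.0965  0.0888] [89 83 79]
296 [ 0.6634 -0.0975  0.0856] [90 83 77]
298 [ 0.6614 -0.0963  0.0788] [92 87 82]
300 [ 0.6605 -0.096   0.0732] [68 60 57]
302 [ 0.6633 -0.0978  0.0714] [45 33 29]
304 [ 0.6648 -0.0989  0.0683] [48 38 31]
306 [ 0.6632 -0.0981  0.0619] [73 65 59]
308 [ 0.6633 -0.0983  0.0572] [84 77 72]
310 [ 0.6448 -0.087   0.0324] [86 81 74]
needle_tip 0.83 [345.8 234. ]
rider_mark 0.42 [342.  223.6]
```

Contact is made at TCP z ≈ 0.047 with 3.5 N, as expected. I'll press on to about 0.039 and look.

```bash
python3 -m inch '[0,0,0.2,0,0,0,0, 0,0,0.2,0,0,0,0, 0,0,0.2,0,0,0,0, 0,0,0,0,0,0,0, 0,0,0,0,0,0,0]'; python3 look.py s5
```

```text
time_s: 8.12
ee_pos: [0.653, -0.0917, 0.0393]
eef_rot: [3.141, 0.002, 0.405]
force: [2.5, -6.5, 7.3]
grip_width: 0.0002
needle_tip 0.6 [345.5 227.2]
rider_mark 0.38 [343.4 223.8]
```

View pics/s5.png

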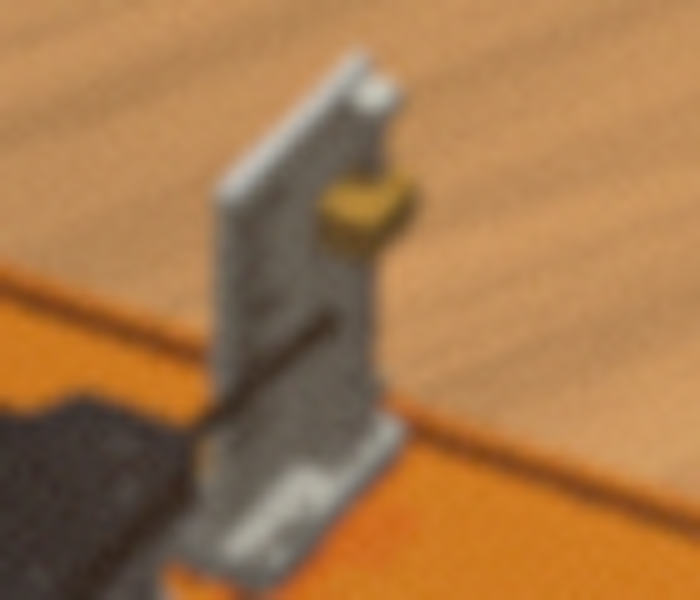

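The tip is now at crop (333,320), up from (325,405), which is a rise of about 22 mm. I'll project the rider's measured corners into this view to cross-check what is left.

```bash
python3 - <<'E'
from h import *
np.set_printoptions(precision=4,suppress=True,linewidth=160)
z=np.load("w1.npz");d=z["d"];g=(float(z["f"]),float(z["cx"]),float(z["cy"]),z["W"])
im,ds,c=cam("scene")
for uv in((305,198),(315,195),(320,194),(315,184),(310,176),(300,180)):
    P=at_d(g,d,uv);print(uv,P,(proj(c,P)-[310,200])*10)
for zz in(.044,.066,.078,.084):print(zz,(proj(c,[.5553,.1376,zz])-[310,200])*10, (proj(c,[.545,.1376,zz])-[310,200])*10)
print("scene depth pts (z)")
for v in range(215,236,1): print(v,[ (round(float(P[2])*1000),round(float(P[0])*1000),round(float(P[1])*1000)) for P in (at_d(c,ds,(u,v)) for u in(341,343,345,347,349))])
E
```

```text
(305, 198) [0.5367 0.1496 0.0818] [320.0948 202.1876]
(315, 195) [0.5478 0.1533 0.0818] [366.45  220.299]
(320, 194) [0.5487 0.1532 0.0735] [367.4952 255.0507]
(315, 184) [0.545  0.163  0.0768] [393.5051 218.9439]
(310, 176) [0.5415 0.1707 0.0802] [412.0234 186.4715]
(300, 180) [0.5317 0.1667 0.0824] [368.7561 163.0681]
0.044 [323.4591 408.1514] [293.5897 384.9422]
0.066 [327.3332 323.4685] [297.1406 300.4605]
0.078 [329.4799 276.5452] [299.1081 253.6525]
0.084 [330.5623 252.8861] [300.1    230.0525]
scene depth pts (z)
215 [(97, 538, 145), (90, 532, 156), (85, 528, 164), (88, 534, 165), (3, 439, 251)]
216 [(93, 536, 147), (88, 532, 155), (83, 529, 163), (85, 534, 165), (4, 443, 248)]
217 [(90, 536, 147), (86, 533, 155), (83, 532, 161), (84, 536, 163), (83, 537, 168)]
218 [(89, 537, 147), (84, 534, 154), (82, 534, 160), (84, 538, 162), (83, 541, 165)]
219 [(86, 537, 147), (84, 537, 152), (83, 539, 156), (84, 542, 159), (82, 542, 164)]
220 [(84, 537, 146), (83, 539, 150), (83, 541, 154), (83, 544, 157), (82, 545, 162)]
221 [(82, 538, 146), (82, 540, 150), (82, 542, 153), (82, 546, 156
[... 497 characters left out ...]
, 535, 166), (1, 476, 222)]
228 [(61, 535, 149), (57, 534, 156), (52, 530, 164), (55, 536, 165), (1, 479, 219)]
229 [(59, 536, 149), (53, 532, 157), (50, 531, 164), (52, 536, 165), (0, 481, 217)]
230 [(57, 537, 148), (53, 535, 155), (47, 530, 165), (50, 536, 165), (-1, 483, 216)]
231 [(57, 540, 146), (52, 536, 154), (44, 530, 164), (46, 535, 166), (0, 487, 212)]
232 [(69, 556, 133), (65, 554, 140), (42, 531, 164), (44, 536, 166), (1, 491, 209)]
233 [(68, 558, 131), (44, 534, 157), (39, 530, 165), (42, 536, 165), (1, 495, 206)]
234 [(66, 558, 130), (38, 530, 160), (37, 531, 164), (40, 537, 165), (2, 499, 203)]
235 [(43, 536, 149), (36, 531, 159), (33, 531, 165), (36, 536, 166), (2, 502, 200)]
```

Both cameras agree: rider middle ≈ 77 mm and tip ≈ 66 mm, so about 11 mm is left, or roughly 4 mm at the pad. I'll press in 1 mm steps.

```bash
python3 -m inch '[0,0,0.1,0,0,0,0, 0,0,0.1,0,0,0,0, 0,0,0.1,0,0,0,0, 0,0,0.1,0,0,0,0, 0,0,0,0,0,0,0, 0,0,0,0,0,0,0]'; python3 look.py s6; python3 - <<'E'
from h import *
im,ds,c=cam("scene")
for v in range(222,236): print(v,[tuple((P*1000).round().astype(int)) for P in (at_d(c,ds,(u,v)) for u in(338,340,341,342,343,344))])
E
```

```text
time_s: 9.07
ee_pos: [0.6531, -0.0918, 0.0355]
eef_rot: [3.141, 0.001, 0.405]
force: [2.2, -7.4, 8.2]
grip_width: 0.0005
needle_tip 0.71 [345.5 227. ]
rider_mark 0.55 [341.6 221.6]
rider_mark 0.42 [277.4 300.7]
222 [(np.int64(542), np.int64(135), np.int64(86)), (np.int64(537), np.int64(144), np.int64(79)), (np.int64(537), np.int64(147), np.int64(79)), (np.int64(539), np.int64(148), np.int64(79)), (np.int64(542), np.int64(148), np.int64(81)), (np.int64(543), np.int64(150), np.int64(81))]
223 [(np.int64(542), np.int64(135), np.int64(83)), (np.int64(537), np.int64(144), np.int64(77)), (np.int64(539), np.int64(146), np.int64(77)), (np.int64(540), np.int64(147), np.int64(77)), (np.int64(542), np.int64(149), np.int64(78)), (np.int64(543), np.int64(150), np.int64(78))]
224 [(np.int64(541), np.int64(136), np.int64(80)), (np.int64(538), np.int64(144), np.int64(75)), (np.int64(538), np.int64(146), np.int64(74)), (np.int64(540), np.int64(148), np.int64(74)), (np.int64(542), np.int64(148), np.int64(75)), (np.int64(543), np.int64(150), np.int64(75))]
225 [(np.int64(542), np.int64(135), np.int64(7
[... 2344 characters left out ...]
 (np.int64(533), np.int64(154), np.int64(44)), (np.int64(531), np.int64(158), np.int64(42)), (np.int64(530), np.int64(163), np.int64(39))]
234 [(np.int64(542), np.int64(135), np.int64(55)), (np.int64(536), np.int64(146), np.int64(47)), (np.int64(533), np.int64(151), np.int64(43)), (np.int64(533), np.int64(154), np.int64(42)), (np.int64(531), np.int64(159), np.int64(39)), (np.int64(529), np.int64(163), np.int64(36))]
235 [(np.int64(542), np.int64(136), np.int64(52)), (np.int64(535), np.int64(148), np.int64(43)), (np.int64(534), np.int64(151), np.int64(41)), (np.int64(533), np.int64(154), np.int64(40)), (np.int64(531), np.int64(159), np.int64(36)), (np.int64(530), np.int64(163), np.int64(34))]
```

View pics/s6.png

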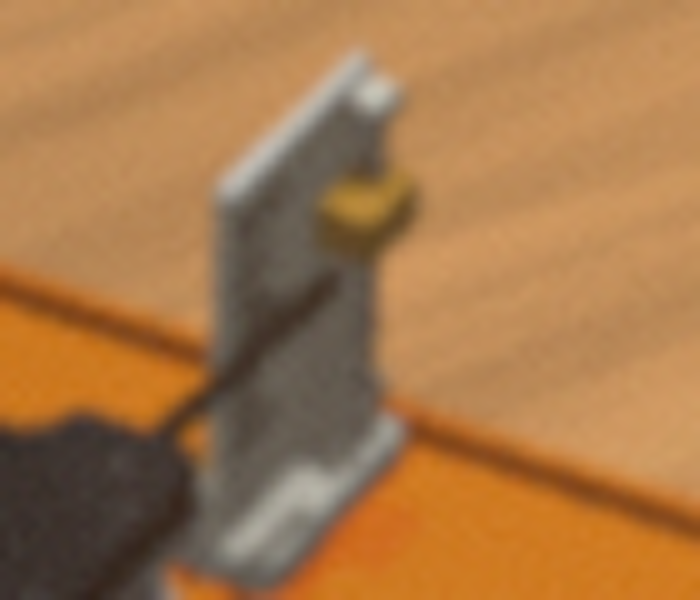

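The tip is at crop (335,283), z ≈ 75 mm against rider 77 mm. I'll nudge another 0.6 mm and hold for over a second.

```bash
python3 -m inch '[0,0,0.06,0,0,0,0, 0,0,0,0,0,0,0, 0,0,0,0,0,0,0, 0,0,0,0,0,0,0, 0,0,0,0,0,0,0, 0,0,0,0,0,0,0, 0,0,0,0,0,0,0, 0,0,0,0,0,0,0, 0,0,0,0,0,0,0, 0,0,0,0,0,0,0, 0,0,0,0,0,0,0, 0,0,0,0,0,0,0]'; python3 look.py s7;python3 - <<'E'
from h import *
im,ds,c=cam("scene")
for v in range(225,232): print(v,[(P*1000).round().astype(int).tolist() for P in (at_d(c,ds,(u,v)) for u in(341,342,343,344))])
E
```

```text
time_s: 10.78
ee_pos: [0.6531, -0.0918, 0.0349]
eef_rot: [3.141, 0.001, 0.405]
force: [2.1, -6.8, 8.4]
grip_width: 0.0003
needle_tip 0.82 [346.  227.7]
rider_mark 0.64 [342.  223.7]
rider_mark 0.18 [275.1 300.3]
225 [[537, 147, 70], [538, 149, 70], [540, 150, 71], [541, 152, 71]]
226 [[538, 147, 69], [540, 148, 69], [536, 153, 65], [531, 160, 59]]
227 [[553, 135, 79], [552, 137, 78], [535, 155, 61], [531, 161, 56]]
228 [[555, 132, 79], [556, 134, 79], [552, 140, 74], [530, 162, 53]]
229 [[558, 131, 79], [557, 133, 77], [533, 157, 54], [530, 162, 51]]
230 [[558, 130, 77], [533, 153, 53], [530, 159, 49], [530, 162, 48]]
231 [[535, 150, 53], [533, 154, 50], [531, 158, 47], [529, 163, 44]]
```

View pics/s7.png

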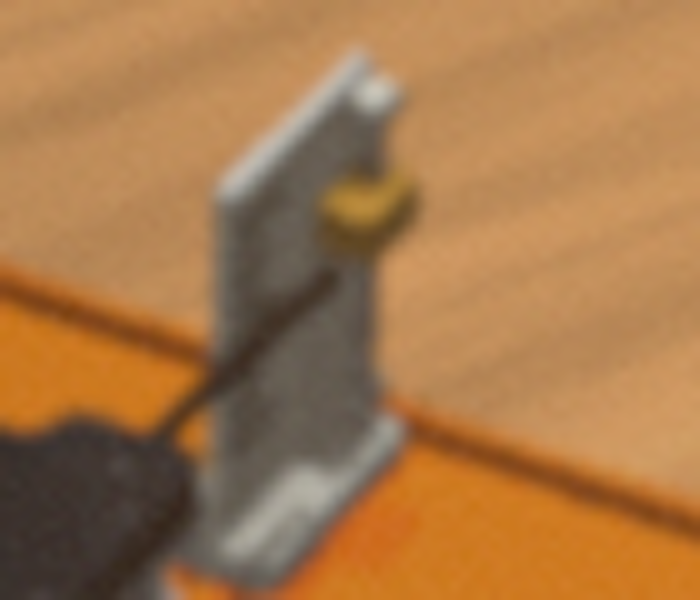

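The tip is at crop (335,277), where a 77–78 mm tip should appear, and it has been held for about 1.5 s. Now I'll release gently and withdraw upward.

```bash
python3 -m inch '[0,0,-0.3,0,0,0,0, 0,0,-0.3,0,0,0,0, 0,0,-0.3,0,0,0,0, 0,0,-0.3,0,0,0,0, 0,0,-0.3,0,0,0,0, 0,0,-1,0,0,0,0, 0,0,-2,0,0,0,0, 0,0,-3,0,0,0,0, 0,0,-3,0,0,0,0, 0,0,0,0,0,0,0, 0,0,0,0,0,0,0, 0,0,0,0,0,0,0, 0,0,0,0,0,0,0]'; python3 look.py s8; python3 - <<'E'
from h import *
np.set_printoptions(precision=4,suppress=True)
im,d,c=cam("scene")
for l in("stopper","jar","beaker","pad_top"):
    r=ctrl.place_of("scene",l)[:1]; print(l,[x["centre"] for x in r],[at_d(c,d,x["centre"]) for x in r])
a=cv2.resize(cv2.imread("pics/s8.png"),(400,343)); b=cv2.resize(im[210:360,200:375,::-1],(400,343))
cv2.imwrite("pics/m9.png",np.hstack([a,b]))
E
```

```text
time_s: 12.6
ee_pos: [0.6525, -0.0909, 0.1383]
eef_rot: [-3.14, 0.004, 0.405]
force: [0.5, 0.3, -0.1]
grip_width: 0.0005
needle_tip 0.62 [343.  240.4]
rider_mark 0.64 [342.2 223.1]
stopper [[310.4, 338.0]] [array([ 0.7377, -0.0773,  0.0297])]
jar [[237.2, 310.4]] [array([ 0.591 , -0.1418,  0.0204])]
beaker [[294.2, 259.5]] [array([0.5739, 0.0011, 0.0669])]
pad_top [[276.4, 294.3]] [array([ 0.6473, -0.0886,  0.0736])]
```

View pics/m9.png

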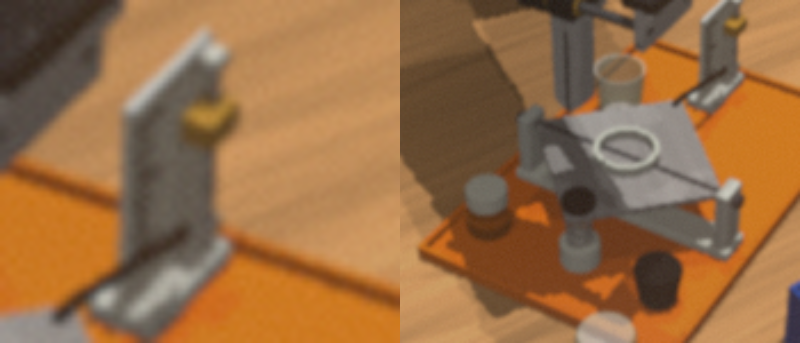

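The needle is back at rest (343,240), the rider hasn't moved, the bystanders are in place, and the fingers are clear.

```bash
python3 -c "
from station import ctrl
ctrl.hand_in()"
```

```text
the job is handed in; nothing more can be done
```

I pressed the pad with shut fingers until the needle's tip was level with the rider, held it there about 1.5 s at roughly 8 N, then released gently and handed in at about 13 s. No verdict is reported, so this rests on my own checks.

- **Level:** in the last look during the hold, the tip was at about 77–78 mm and the rider's middle at about 77–78 mm. It was pressed in small steps and never seen past the rider.
- **After release:** the needle was back at its starting pixel (343,240) and the tool force was near 0. The rider looked unmoved. Stopper, jar and beaker were within about 3 mm of where they started. I did not re-measure the reagent bottle, flask, spanner or dish, but the arm never went near them.
- **What disagreed:**
  - The shut fingertips end about 28 mm short of the stated TCP. My first descent stopped above the pad, and contact came at a TCP reading of about 47 mm instead of 74 mm.
  - The point network kept placing the raised tip a few pixels off in the scene view, so I judged the level from the picture and depth instead.

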